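# Unlock the camera indexing table through its gate and crank it two turns

### The arm

A 7-joint arm with a two-finger parallel gripper is mounted at the origin on a cart in front of the work surface, level with it; the furniture and walls round the work are solid. World frame = base frame: x ahead of the robot, y to its left, z up, the work surface at z = 0. Lengths are in m, angles in rad, forces in N, time in s.
With the tool pointing down it reaches from about 0.4 to 0.875 m from the base axis. Payload 6.5 kg.
Tool frame: the origin (TCP) lies between the finger pads; the fingertips stand 25 mm ahead of it and the grasp point (between the pads) lies 6 mm ahead of it; z points along the fingers, y is the line along which they close (so a half turn about z gives the same grasp; the last joint's range is limited). The gripper opens to 88 mm and grips with 3 to 60 N. Pads are 18 mm wide; open, the fingers measure 123 mm over their backs; the gripper's body (75 mm by 187 mm) begins 45 mm behind the grasp point.
Start: joints at [1.079, 0.536, -0.004, 1.538, 0.003, 1.067, -0.071], TCP at [0.268, -0.592, 0.264] pointing down, gripper open.
Joint ranges: [-2.7, 2.7], [-0.37, 2.16], [-1.27, 1.26], [0.24, 2.4], [-1.31, 4.45], [0.19, 1.91], [-2.76, 2.76]. Speed limits (rad/s): [2.39, 2.39, 3.14, 3.14, 3.14, 3.14, 3.14].

### API

Orientations are given as a rotation vector (axis times angle).
In Python, from bench import robot, imaging gives the robot as it stands.
- The arm moves only by the tool move_arm, never from a script. Its argument "deltas" is a list of rows, each an object of numbers: "fingers": the closure, from -1 (fully open) to 1 (shut); "x", "y", "z": the shift along the tool's x, y, z in units of 40 mm (1.0 is 40 mm); "ax", "ay", "az": the turn, a rotation vector about the tool's x, y, z in units of 10 degrees (1.0 is 10 degrees). In form: [{"fingers": .., "x": .., "y": .., "z": .., "ax": .., "ay": .., "az": ..}, ...]. A call has 1 to 10 rows; each row is the pose to reach, as a shift and turn from the pose commanded when the call began, along the tool's axes at that moment; what a row does not reach only later rows make up. A row lasts 1/8 s, in which the tool goes at most 62.5 mm and 10.7 degrees, less where a joint would pass 70% of its speed; a pose out of reach is approached as far as the arm can. A call with a gripper value outside its range is refused whole. The fingers move at their own pace and stop on an object; "newtons" is the grip in N (left out, the last holds). Time passes only in rows, so rows that repeat a pose let the fingers close. It gives the time, the measured TCP pose, the force, the opening and the grip force at its end, in the units of the state.
- robot.state(): the state, without advancing time (a new reading comes with each control period).
- imaging.grab_frame(name): name is "scene" or "top" or "wrist"; returns the picture (400x640x3 uint8, red, green, blue); there is no depth.
- imaging.calibration(name): a dict with "mtx" (3x3 intrinsics, pixels), "eye" and "rotation" of the camera in the world. Camera axes: x right, y down, z forward; pixel columns grow to the right and rows downward; lengths in m; the calibration is good to about 2 mm. A picture is of the moment at which its call begins: read the wrist's pose just before it. calibration takes no time and is no camera call; for the wrist camera it gives the pose at the moment of the call.
- robot.close_job(): hands the job in; it is judged then, once.
The state is a dict: "t": time; "q": joint angles; "qvel": joint speeds; "joint_efforts": joint torques, N m; "ee_pos": TCP position; "orientation": TCP orientation; "wrist_force": force on the tool from outside, world axes, zero at the start; "wrist_torque": the same for the moment, N m; "grip_width": opening from 0.0 (shut) to 1.0 (fully open); "gripper_force": force on a finger pad.
Only numpy, scipy, OpenCV 4.12 (cv2) and the standard library are available. Lean on these libraries where they do the work, as an engineer would, in place of code of your own. Each camera call takes 0.05 s, during which the arm holds its last target. There are 200 camera calls.

### The job

The small indexing table with the camera board is locked. Push its upright lever step by step along the zigzag slot of the gate, from the front left end all the way to the rear right end, which draws the lock bolt; then crank the handwheel two full turns clockwise (seen from above), so that the table turns on by one station. Stop right at two turns, leave the lever fully home at the rear right end of the slot, and do not shift the tape roll, the screw jar or the cutters lying around.

Things in the scene. Friction and masses are not known exactly. Their poses are not given: they have to be found in the camera images.
- index_unit: Fixed grey indexing unit on a base plate 280 x 280 mm, 12 mm thick. Origin on the table surface below its middle; x to its rear (away from the robot at zero yaw), y to its left, z up: front, rear, left, right mean this frame. Front right: gate housing 132 x 86 mm, 98 mm high. Left: handwheel. Rear right: round rotary table (110 mm across) with an upright camera board, up to 100 mm high.
- gate_centre (a point): Centre of the gate plate's top face (z 98 mm), axes as the unit. One zigzag slot 14 mm wide for the 9 mm lever stem: three crosswise rows 20 mm apart; front and middle rows join only at their right ends, middle and rear rows only at their left ends. Way from the front left end: right, rear, left, rear, right, each leg to its end. Solid walls stop the stem and do not yield.
- slot_end (a point): The target end of the slot, rear right, on the gate plate's top face: where the stem axis stands when home, 20 mm to the rear and 16 mm to the right of gate_centre. Axes as the unit.
- lever_pivot (a point): Point about which the lever leans, inside the housing, 83 mm below the gate's top face. The grip is 145 mm from it, so it moves 1.8 times as far as the stem in the slot: rows are 35 mm apart at the grip, and along a row it travels about 29 mm to either side of the middle. Axes as the unit.
- lever_grip (a point): Centre of the lever's black tapered round grip, 57 mm long, 22 to 26 mm in diameter, open to a push with closed fingers from any side. Height 160 mm upright, 154 mm at the ends. From gate_centre in the unit's frame it starts near x -35, y +16 to +25 mm and must end near x +35, y -29 mm. Dry friction holds it where it is left; 1.5 N moves it, up to 8 N where it rubs on a wall. Axes lean with the lever.
- lever_ahead (a joint): Lean of the lever to the unit's rear, rad: about -0.25 in the front row, 0 in the middle row, +0.25 in the rear row (0.03 play each way). It also draws a flat steel lock bolt (z 79 mm, from the gate housing to the handwheel), which is clear of the handwheel only in the rear row.
- lever_side (a joint): Lean of the lever to the unit's left, rad: about +0.20 fully left, -0.20 fully right.
- handwheel (a joint): Angle of the handwheel, rad, 0 at the start, growing clockwise seen from above; two full turns are 12.57. Steel disc 100 mm across, vertical axis, top of rim at z 92 mm, hub 96 mm. Locked by the bolt until the lever is in the rear row. Dry friction holds it where it is left (about 2 N at the handle moves it). Six turns turn the rotary table once.
- wheel_centre (a point): Point on the handwheel's vertical axis at the height of the middle of the crank handle (z 114 mm).
- crank_handle (a point): Centre of the upright black crank handle: round grip 20 mm in diameter, 40 mm high (z 94 to 134 mm), spinning freely on its pin 40 mm from the handwheel's axis. At the start it is on the side of the wheel towards the unit's front. It can be grasped from above or pushed round. Its own axes spin with the grip.
- tape_roll: Black roll of tape, 65 mm across, 18 mm high, lying loose to the right of the unit. Origin at the centre of its underside. Leave alone.
- screw_jar: Clear jar of screws with a lid, 46 mm across, 56 mm high, standing loose in front of the handwheel. Origin at the centre of its underside. Leave alone.
- side_cutters: Flush cutters, 52 x 107 x 12 mm, lying loose in front of the gate housing. Origin at the centre of their underside. Leave alone.

How it is judged:
By the outcome, as a careful person would: the job done as asked, in the order asked, and still so for the second after the job is handed in, with the robot touching nothing.
It also fails if it takes over 70 s, if anything falls off the work surface, if the arm or the gripper's body presses on something with over 40 N, if the wrist force passes 120 N, or if a joint passes its speed limit or range.

## Working session

There is one attempt and no reset: what is moved stays moved. The work goes in short steps, Python scripts to look and compute and a tool call to move; the robot and the scene stay as the last step left them, time stands still between calls to the robot, and variables do not carry over. Pictures are saved under pics/ and viewed, at most 10 in all, crops included, and the job is handed in when it is done.

Besides the shell and the picture viewer there is one more tool, called after "Request:" in YAML: its name, and indented under it one key for each argument. move_arm: Moves the arm, as the interface text tells. Its arguments: {"type":"object","properties":{"deltas":{"type":"array"},"newtons":{"type":"number"}},"required":["deltas"]}

```bash
mkdir -p pics
python3 - <<'E'
from bench import robot, imaging
import cv2,numpy as np
s=robot.state();print(s)
for n in("scene","top"):
    f=imaging.grab_frame(n);cv2.imwrite(f"pics/{n}0.png",f[:,:,::-1]);c=imaging.calibration(n);print(n,c)
E
```

```text
{'t': 0.0, 'q': array([ 1.0788148 ,  0.5371799 , -0.00443009,  1.53883551,  0.0025955 ,
        1.06732227, -0.0711838 ]), 'qvel': array([ 0.00158385, -0.00037336, -0.00045573, -0.00233411, -0.00110131,
        0.00103556,  0.00114649]), 'joint_efforts': array([ 1.44911346e-04, -5.70970237e+01,  9.90864225e-01, -2.51593709e+01,
       -5.62082324e-02,  1.78663462e-02,  1.61208704e-04]), 'ee_pos': array([ 0.26822166, -0.59145779,  0.2628449 ]), 'orientation': array([-3.06901191e+00, -6.63543429e-01,  7.71908010e-04]), 'wrist_force': array([-0.33228854, -0.01632192, -0.52206318]), 'wrist_torque': array([-0.02272154, -0.01537232, -0.00877802]), 'gripper_force': 0.0, 'grip_width': 0.998091995147224}
scene {'mtx': array([[393.92585946,   0.        , 318.36177352],
       [  0.        , 393.92585946, 196.24048976],
       [  0.        ,   0.        ,   1.        ]]), 'eye': array([0.25713995, 0.13842669, 0.78017891]), 'rotation': array([-0.69078563,  2.71112444, -1.02263872])}
top {'mtx': array([[456.41678973,   0.        , 317.36930973],
       [  0.        , 456.41678973, 203.80169014],
       [  0.        ,   0.        ,   1.        ]]), 'eye': array([ 0.36040523, -0.35985414,  0.97546538]), 'rotation': array([-2.12677288,  2.1473891 , -0.19545522])}
```

View pics/scene0.png

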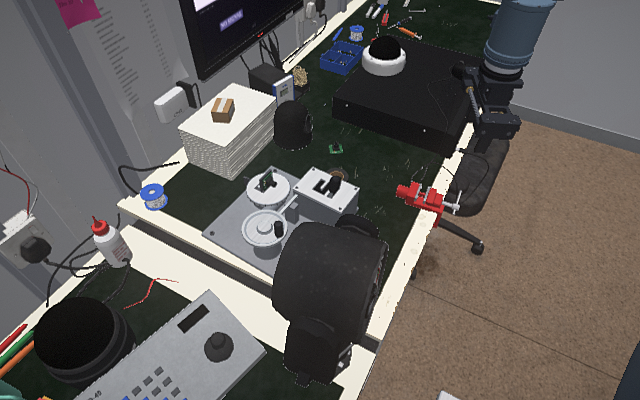

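View pics/top0.png

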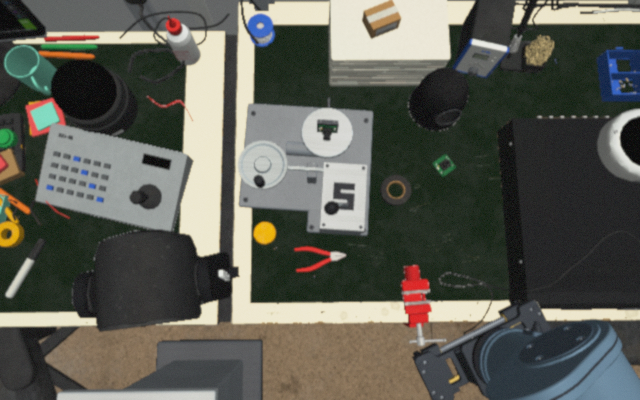

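The top view shows the unit at about px (305,170), with the wheel at (263,165), the gate at (345,195) and the grip at (331,208). The jar is at (264,233), the cutters at (320,259) and the tape at (396,189). I'll zoom in for precision.

```bash
cat > h.py <<'E'
import numpy as np,cv2
from scipy.spatial.transform import Rotation as R
from bench import robot, imaging
def ray(n,px,z,c=None):
    c=c or imaging.calibration(n); p=np.atleast_2d(px).astype(float)
    d=np.c_[(p-c["mtx"][:2,2])/np.diag(c["mtx"])[:2],np.ones(len(p))]@R.from_rotvec(c["rotation"]).as_matrix().T
    return c["eye"]+d*((z-c["eye"][2])/d[:,2:])
def proj(n,P):
    c=imaging.calibration(n);q=(np.atleast_2d(P)-c["eye"])@R.from_rotvec(c["rotation"]).as_matrix()
    return q[:,:2]/q[:,2:]*np.diag(c["mtx"])[:2]+c["mtx"][:2,2]
E
python3 - <<'E'
from h import *
f=cv2.imread("pics/top0.png")
cv2.imwrite("pics/top0z.png",cv2.resize(f[95:245,230:415],None,fx=4,fy=4,interpolation=cv2.INTER_CUBIC))
print(proj("top",[[0,0,0],[.268,-.592,.264]]))
g=cv2.cvtColor(f,cv2.COLOR_BGR2HSV)
m=((g[:,:,2]>195)&(g[:,:,1]<60)).astype(np.uint8)
n,l,st,ce=cv2.connectedComponentsWithStats(m)
for i in range(1,n):
    if st[i,4]>400:
        c=np.argwhere(l==i)[:,::-1].astype(np.float32);print(st[i],cv2.minAreaRect(c))
E
```

```text
[[130.7182073  471.10250102]
 [467.06037833 343.27342727]]
[ 243    0  231   60 8210] ((358.0, 29.499996185302734), (229.99996948242188, 58.99999237060547), -0.0)
[ 232    3  176  321 7678] ((319.5, 163.0), (320.0, 175.0), 90.0)
[ 534    6  106   18 1383] ((586.48095703125, 14.059011459350586), (16.910953521728516, 105.0733871459961), 89.43830108642578)
[ 180   31   45  225 7423] ((201.74827575683594, 142.75161743164062), (39.22747802734375, 224.5633544921875), 1.537772297859192)
[ 47  32 109  11 854] ((101.0, 37.0), (10.0, 108.0), 90.0)
[ 302  109   51   47 1461] ((327.0000305175781, 132.00001525878906), (47.404640197753906, 48.29906463623047), 63.43495178222656)
[611 110  29  63 554] ((625.0, 141.0), (62.0, 28.0), 90.0)
[ 320  163   47   67 1953] ((343.31634521484375, 195.9903564453125), (43.41360092163086, 65.22552490234375), 3.012787342071533)
[168 301  50  24 472] ((192.5, 312.5), (23.0, 49.0), 90.0)
[ 429  301   61   21 1105] ((459.0, 311.0), (20.0, 60.0), 90.0)
[542 309  98  11 955] ((590.5, 314.0), (10.0, 97.0), 90.0)
[   0  312   96   14 1157] ((47.5, 318.5), (13.0, 95.0), 90.0)
[  58  392  156    8 1025] ((135.5, 395.5), (7.0, 155.0), 90.0)
```

View pics/top0z.png

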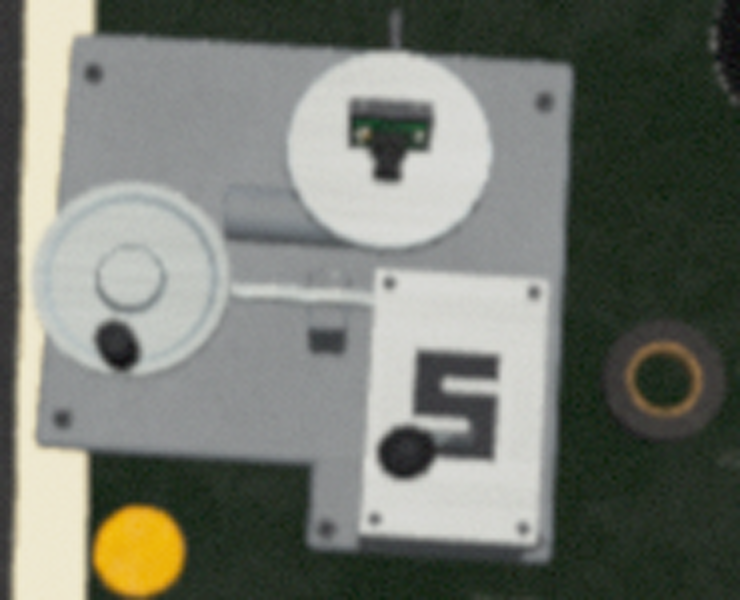

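Run:
```python
from h import *
def z(p): return (np.array(p,float)-1.5)/4+[230,95]
g=ray("top",z([[376,270],[548,278],[537,545],[360,535]]),.098); print("gate",g.mean(0),g)
v=g[0]-g[3]+g[1]-g[2];print("yaw",np.arctan2(v[1],v[0]),np.linalg.norm(v)/2)
u=g[0]-g[1]+g[3]-g[2];print("yawy",np.arctan2(-u[0],u[1]),np.linalg.norm(u)/2)
b=ray("top",z([[75,37],[572,66],[40,443]]),.012);d=b[0]-b[1];e=b[0]-b[2];print("base",(b[1]+b[2])/2,np.arctan2(-d[0],d[1]),np.arctan2(e[1],e[0]),np.linalg.norm(d),np.linalg.norm(e))
print("wheel",ray("top",z([[130,279]]),.096),ray("top",z([[132,279]]),.092))
print("handle top",ray("top",z([[113,338]]),.134),"mid",ray("top",z([[118,346]]),.114))
print("grip mid",ray("top",z([[406,453]]),.165))
print("jar",ray("top",z([[139,551]]),.056),"tape",ray("top",z([[665,380]]),.018))
print("slot",ray("top",z([[455,405],[480,365]]),.098))
```

```text
gate [ 0.52718161 -0.42186145  0.098     ] [[ 0.59578006 -0.383893    0.098     ]
 [ 0.59103013 -0.46913377  0.098     ]
 [ 0.45812994 -0.45996103  0.098     ]
 [ 0.46378631 -0.37445802  0.098     ]]
yaw -0.07013075207712649 0.13277334598599608
yawy -0.06087152258329818 0.08553029921585649
base [ 0.62992331 -0.35108801  0.012     ] -0.06777900405295949 -0.06635520671891573 0.2766896342192947 0.22922300299000833
wheel [[ 0.59266125 -0.26193323  0.096     ]] [[ 0.59370985 -0.26248245  0.092     ]]
handle top [[ 0.55402406 -0.25844656  0.134     ]] mid [[ 0.55465258 -0.25849092  0.114     ]]
grip mid [[ 0.4927987  -0.39446611  0.165     ]]
jar [[ 0.46164957 -0.26344226  0.056     ]] tape [[ 0.55523661 -0.54026569  0.018     ]]
slot [[ 0.5273395  -0.4216968   0.098     ]
 [ 0.54724307 -0.43439712  0.098     ]]
```

```bash
cat >> h.py <<'E'
G=np.array([.5272,-.4219,.098]);W=np.array([.593,-.262,.114]);yaw=-.067
U=R.from_euler("z",yaw)
def lever(X,Y,back=0,along=0):
    """TCP pose for stem at X,Y mm in the slot; grasp centre 'along' mm up the grip, tool 'back' mm off"""
    d=np.array([X,Y,83.]);d/=np.linalg.norm(d)
    p=G+[0,0,-.083]+U.apply(d*(145+along+6+back)/1000)
    return p,orient(U.apply(d))
def orient(d,x=None):
    x=U.apply([1,0,0]) if x is None else x
    x=x-d*(x@d);x/=np.linalg.norm(x)
    return R.from_matrix(np.c_[x,np.cross(-d,x),-d])
def rows(T,base=None):
    s=robot.state();p0,r0=base or (s["ee_pos"],R.from_rotvec(s["orientation"]))
    for p,r in T:
        v=r0.inv().apply(p-p0)/.04;a=np.degrees((r0.inv()*r).as_rotvec())/10
        print(",".join('"%s":%.2f'%kv for kv in zip(("x","y","z","ax","ay","az"),[*v,*a])))
E
python3 - <<'E'
from h import *
rows([lever(-20.5,15,80),lever(-20.5,15)])
rows([lever(-20.5,15)],lever(-20.5,15,80))
E
```

```text
"x":6.92,"y":-2.71,"z":0.68,"ax":-1.34,"ay":1.09,"az":2.68
"x":7.17,"y":-2.18,"z":2.59,"ax":-1.34,"ay":1.09,"az":2.68
"x":0.00,"y":-0.00,"z":2.00,"ax":0.00,"ay":0.00,"az":0.00
```

Request:
move_arm:
  deltas:
    - {"x": 1.2, "y": -0.4, "z": 0, "fingers": -0.4}
    - {"x": 2.6, "y": -1.0, "z": 0.1, "ax": -0.4, "ay": 0.3, "az": 0.8, "fingers": -0.4}
    - {"x": 4.0, "y": -1.6, "z": 0.3, "ax": -0.7, "ay": 0.6, "az": 1.5, "fingers": -0.4}
    - {"x": 5.4, "y": -2.2, "z": 0.5, "ax": -1.0, "ay": 0.9, "az": 2.2, "fingers": -0.4}
    - {"x": 6.6, "y": -2.6, "z": 0.65, "ax": -1.34, "ay": 1.09, "az": 2.68, "fingers": -0.4}
    - {"x": 6.92, "y": -2.71, "z": 0.68, "ax": -1.34, "ay": 1.09, "az": 2.68, "fingers": -0.4}
    - {"x": 6.92, "y": -2.71, "z": 0.68, "ax": -1.34, "ay": 1.09, "az": 2.68, "fingers": -0.4}
    - {"x": 6.92, "y": -2.71, "z": 0.68, "ax": -1.34, "ay": 1.09, "az": 2.68, "fingers": -0.4}

```text
validation failed for argument at $.de...
```

Run:
```python
from h import *
s=robot.state();print(s["t"],s["q"],s["grip_width"])
rows([lever(-20.5,15,80),lever(-20.5,15)])
f=imaging.grab_frame("wrist");cv2.imwrite("pics/w1.png",f[:,:,::-1])
p=lever(-20.5,15,-6)[0];print(proj("wrist",[p,G]))
```

```text
0.1 [ 1.07882194  0.53710659 -0.00442451  1.53875559  0.00259381  1.0672782
 -0.07117365] 1.0000633776994878
"x":6.92,"y":-2.71,"z":0.68,"ax":-1.34,"ay":1.09,"az":2.68
"x":7.17,"y":-2.18,"z":2.59,"ax":-1.34,"ay":1.09,"az":2.68
[[ 155.7712509  -340.68916236]
 [ 252.7834417  -267.15814009]]
```

View pics/w1.png

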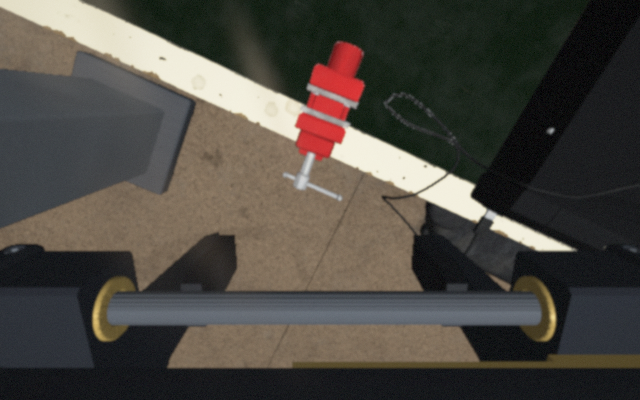

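The arm did not move because the call was refused; the picture only shows the red clamp at px (330,100). I'll retry with every key in every row.

Request:
move_arm:
  deltas:
    - {"fingers": -0.4, "x": 1.2, "y": -0.4, "z": 0.0, "ax": 0.0, "ay": 0.0, "az": 0.0}
    - {"fingers": -0.4, "x": 2.6, "y": -1.0, "z": 0.1, "ax": -0.4, "ay": 0.3, "az": 0.8}
    - {"fingers": -0.4, "x": 4.0, "y": -1.6, "z": 0.3, "ax": -0.7, "ay": 0.6, "az": 1.5}
    - {"fingers": -0.4, "x": 5.4, "y": -2.2, "z": 0.5, "ax": -1.0, "ay": 0.9, "az": 2.2}
    - {"fingers": -0.4, "x": 6.6, "y": -2.6, "z": 0.65, "ax": -1.34, "ay": 1.09, "az": 2.68}
    - {"fingers": -0.4, "x": 6.92, "y": -2.71, "z": 0.68, "ax": -1.34, "ay": 1.09, "az": 2.68}
    - {"fingers": -0.4, "x": 6.92, "y": -2.71, "z": 0.68, "ax": -1.34, "ay": 1.09, "az": 2.68}
    - {"fingers": -0.4, "x": 6.92, "y": -2.71, "z": 0.68, "ax": -1.34, "ay": 1.09, "az": 2.68}
  newtons: 20

```text
t: 1.15
ee_pos: [0.4745, -0.381, 0.2367]
orientation: [2.933, -0.07, 0.343]
wrist_force: [-0.8, 0.5, 1.0]
grip_width: 0.7
gripper_force: 0.0
```

Run:
```python
from h import *
rows([lever(-20.5,15,80),lever(-20.5,15)])
f=imaging.grab_frame("wrist");cv2.imwrite("pics/w2.png",f[:,:,::-1])
p=lever(-20.5,15,-6)[0];print(proj("wrist",[p,lever(-20.5,15,22)[0],G]))
```

```text
"x":0.02,"y":-0.07,"z":0.01,"ax":0.01,"ay":-0.00,"az":-0.01
"x":0.02,"y":-0.07,"z":2.01,"ax":0.01,"ay":-0.00,"az":-0.01
[[319.98212991 210.27813675]
 [319.52726218 225.21249934]
 [337.63544473 164.84523881]]
```

View pics/w2.png

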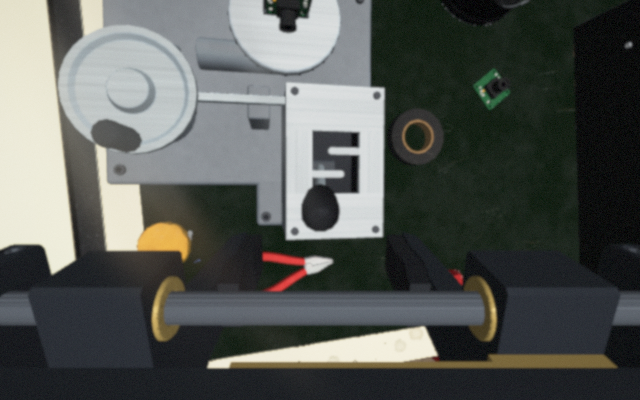

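The wrist view shows the grip at px (320,208) against a predicted (320,210), and the gate centre at about (336,163) against (338,165), so it is aligned. Next I descend and grip.

Request:
move_arm:
  deltas:
    - {"fingers": -0.4, "x": 0.02, "y": -0.07, "z": 0.7, "ax": 0.0, "ay": 0.0, "az": 0.0}
    - {"fingers": -0.4, "x": 0.02, "y": -0.07, "z": 1.4, "ax": 0.0, "ay": 0.0, "az": 0.0}
    - {"fingers": -0.4, "x": 0.02, "y": -0.07, "z": 2.0, "ax": 0.0, "ay": 0.0, "az": 0.0}
    - {"fingers": -0.4, "x": 0.02, "y": -0.07, "z": 2.0, "ax": 0.0, "ay": 0.0, "az": 0.0}
    - {"fingers": 1.0, "x": 0.02, "y": -0.07, "z": 2.0, "ax": 0.0, "ay": 0.0, "az": 0.0}
    - {"fingers": 1.0, "x": 0.02, "y": -0.07, "z": 2.0, "ax": 0.0, "ay": 0.0, "az": 0.0}
    - {"fingers": 1.0, "x": 0.02, "y": -0.07, "z": 2.0, "ax": 0.0, "ay": 0.0, "az": 0.0}
    - {"fingers": 1.0, "x": 0.02, "y": -0.07, "z": 2.0, "ax": 0.0, "ay": 0.0, "az": 0.0}
  newtons: 20

```text
t: 2.2
ee_pos: [0.495, -0.3916, 0.1604]
orientation: [2.933, -0.067, 0.346]
wrist_force: [-0.9, -1.4, 3.9]
grip_width: 0.28
gripper_force: 19.8
```

Run:
```python
from h import *
s=robot.state();print(s["ee_pos"],lever(-20.5,15)[0])
b=lever(-20.5,15)
rows([lever(-20.5,y) for y in (8,0,-8,-16)],b)
print();rows([lever(x,-15.5) for x in(-13,-6,0)],lever(-20.5,-16))
print();rows([lever(0,y) for y in (-8,0,8,16)],lever(0,-15.5))
print();rows([lever(x,15.5) for x in(6,13,20.5)],lever(0,16))
print();rows([lever(20.5,y) for y in (8,0,-8,-16,-17)],lever(20.5,15.5))
```

```text
[ 0.49500116 -0.39163058  0.16042179] [ 0.49336462 -0.3934765   0.15938931]
"x":-0.01,"y":0.30,"z":0.01,"ax":0.46,"ay":0.02,"az":0.11
"x":-0.03,"y":0.65,"z":0.06,"ax":0.99,"ay":0.02,"az":0.24
"x":-0.04,"y":1.00,"z":0.13,"ax":1.53,"ay":0.02,"az":0.37
"x":-0.06,"y":1.32,"z":0.24,"ax":2.06,"ay":-0.00,"az":0.50

"x":0.32,"y":-0.02,"z":0.01,"ax":-0.03,"ay":-0.49,"az":-0.01
"x":0.63,"y":-0.02,"z":0.05,"ax":-0.03,"ay":-0.96,"az":-0.01
"x":0.89,"y":-0.02,"z":0.11,"ax":-0.03,"ay":-1.36,"az":-0.00

"x":-0.00,"y":-0.33,"z":0.01,"ax":-0.51,"ay":-0.00,"az":-0.00
"x":-0.00,"y":-0.69,"z":0.06,"ax":-1.06,"ay":0.00,"az":-0.00
"x":-0.00,"y":-1.05,"z":0.15,"ax":-1.61,"ay":-0.00,"az":-0.00
"x":-0.00,"y":-1.38,"z":0.26,"ax":-2.15,"ay":0.00,"az":0.00

"x":0.27,"y":0.02,"z":0.01,"ax":0.03,"ay":-0.41,"az":-0.00
"x":0.57,"y":0.02,"z":0.04,"ax":0.03,"ay":-0.88,"az":-0.00
"x":0.89,"y":0.02,"z":0.11,"ax":0.03,"ay":-1.36,"az":-0.00

"x":0.01,"y":0.32,"z":0.01,"ax":0.49,"ay":-0.02,"az":-0.12
"x":0.03,"y":0.67,"z":0.06,"ax":1.03,"ay":-0.02,"az":-0.25
"x":0.04,"y":1.02,"z":0.14,"ax":1.56,"ay":-0.02,"az":-0.38
"x":0.06,"y":1.34,"z":0.25,"ax":2.09,"ay":0.00,"az":-0.51
"x":0.06,"y":1.38,"z":0.26,"ax":2.15,"ay":0.00,"az":-0.52
```

Request:
move_arm:
  deltas:
    - {"fingers": 1.0, "x": -0.03, "y": 0.3, "z": 0.02, "ax": 0.46, "ay": 0.02, "az": 0.11}
    - {"fingers": 1.0, "x": -0.05, "y": 0.65, "z": 0.07, "ax": 0.99, "ay": 0.02, "az": 0.24}
    - {"fingers": 1.0, "x": -0.07, "y": 1.0, "z": 0.15, "ax": 1.53, "ay": 0.02, "az": 0.37}
    - {"fingers": 1.0, "x": -0.08, "y": 1.35, "z": 0.25, "ax": 2.06, "ay": 0.0, "az": 0.5}
    - {"fingers": 1.0, "x": -0.08, "y": 1.37, "z": 0.25, "ax": 2.06, "ay": 0.0, "az": 0.5}
    - {"fingers": 1.0, "x": -0.08, "y": 1.37, "z": 0.25, "ax": 2.06, "ay": 0.0, "az": 0.5}
  newtons: 20

```text
t: 2.95
ee_pos: [0.4903, -0.4473, 0.1594]
orientation: [-2.936, 0.132, -0.364]
wrist_force: [-0.1, -0.2, 1.3]
grip_width: 0.274
gripper_force: 19.9
```

```bash
cat >> h.py <<'E'
def stem():
    s=robot.state();r=R.from_rotvec(s["orientation"]);p=s["ee_pos"]+r.apply([0,0,.006])
    v=U.inv().apply(p-G+[0,0,.083]);print("stem",v[:2]*83/v[2],"len",np.linalg.norm(v),"F",s["wrist_force"],s["t"])
E
python3 - <<'E'
from h import *
stem();rows([lever(x,-15.5) for x in(-20.5,-13,-6,0)])
E
```

```text
stem [-20.13784831 -15.99439689] len 0.14519093736463082 F [-0.07461642 -0.15004729  1.33786272] 2.95
"x":-0.02,"y":-0.02,"z":0.00,"ax":-0.03,"ay":-0.01,"az":-0.01
"x":0.31,"y":-0.02,"z":0.02,"ax":-0.03,"ay":-0.50,"az":-0.01
"x":0.61,"y":-0.02,"z":0.06,"ax":-0.03,"ay":-0.97,"az":-0.00
"x":0.88,"y":-0.02,"z":0.11,"ax":-0.03,"ay":-1.38,"az":-0.00
```

Request:
move_arm:
  deltas:
    - {"fingers": 1.0, "x": 0.31, "y": 0.0, "z": 0.02, "ax": 0.0, "ay": -0.5, "az": 0.0}
    - {"fingers": 1.0, "x": 0.61, "y": 0.0, "z": 0.06, "ax": 0.0, "ay": -0.97, "az": 0.0}
    - {"fingers": 1.0, "x": 0.89, "y": 0.0, "z": 0.11, "ax": 0.0, "ay": -1.38, "az": 0.0}
    - {"fingers": 1.0, "x": 0.89, "y": 0.0, "z": 0.11, "ax": 0.0, "ay": -1.38, "az": 0.0}
    - {"fingers": 1.0, "x": 0.89, "y": 0.0, "z": 0.11, "ax": 0.0, "ay": -1.38, "az": 0.0}
  newtons: 20

```text
t: 3.58
ee_pos: [0.5267, -0.4499, 0.1641]
orientation: [-2.951, 0.097, -0.012]
wrist_force: [1.3, -0.2, 3.8]
grip_width: 0.274
gripper_force: 19.7
```

Run:
```python
from h import *
stem();rows([lever(0,y) for y in (-8,0,8,16)])
```

```text
stem [  0.78019245 -15.57387891] len 0.14568480320090252 F [ 1.30457092 -0.24049572  3.83719734] 3.575
"x":-0.03,"y":-0.34,"z":0.03,"ax":-0.53,"ay":-0.01,"az":0.01
"x":-0.03,"y":-0.70,"z":0.08,"ax":-1.08,"ay":-0.01,"az":0.01
"x":-0.03,"y":-1.05,"z":0.17,"ax":-1.63,"ay":-0.01,"az":0.01
"x":-0.03,"y":-1.39,"z":0.29,"ax":-2.18,"ay":-0.01,"az":0.01
```

Request:
move_arm:
  deltas:
    - {"fingers": 1.0, "x": -0.03, "y": -0.34, "z": 0.03, "ax": -0.53, "ay": 0.0, "az": 0.0}
    - {"fingers": 1.0, "x": -0.03, "y": -0.7, "z": 0.08, "ax": -1.08, "ay": 0.0, "az": 0.0}
    - {"fingers": 1.0, "x": -0.03, "y": -1.05, "z": 0.17, "ax": -1.63, "ay": 0.0, "az": 0.0}
    - {"fingers": 1.0, "x": -0.03, "y": -1.4, "z": 0.28, "ax": -2.18, "ay": 0.0, "az": 0.0}
    - {"fingers": 1.0, "x": -0.03, "y": -1.4, "z": 0.28, "ax": -2.18, "ay": 0.0, "az": 0.0}
    - {"fingers": 1.0, "x": -0.03, "y": -1.4, "z": 0.28, "ax": -2.18, "ay": 0.0, "az": 0.0}
  newtons: 20

```text
t: 4.32
ee_pos: [0.5289, -0.3928, 0.1639]
orientation: [2.951, -0.097, -0.008]
wrist_force: [0.2, 2.6, 7.2]
grip_width: 0.277
gripper_force: 19.5
```

Run:
```python
from h import *
stem();rows([lever(x,15.5) for x in(6,13,20.5)])
```

```text
stem [-0.1615927  16.25342586] len 0.14568968578054078 F [0.16982386 2.63676934 7.23130928] 4.325
"x":0.27,"y":0.03,"z":0.03,"ax":0.02,"ay":-0.41,"az":0.01
"x":0.58,"y":0.03,"z":0.06,"ax":0.02,"ay":-0.88,"az":0.00
"x":0.90,"y":0.03,"z":0.12,"ax":0.02,"ay":-1.37,"az":0.00
```

Request:
move_arm:
  deltas:
    - {"fingers": 1.0, "x": 0.27, "y": 0.03, "z": 0.03, "ax": 0.0, "ay": -0.41, "az": 0.0}
    - {"fingers": 1.0, "x": 0.58, "y": 0.03, "z": 0.06, "ax": 0.0, "ay": -0.88, "az": 0.0}
    - {"fingers": 1.0, "x": 0.9, "y": 0.03, "z": 0.12, "ax": 0.0, "ay": -1.37, "az": 0.0}
    - {"fingers": 1.0, "x": 0.9, "y": 0.03, "z": 0.12, "ax": 0.0, "ay": -1.37, "az": 0.0}
    - {"fingers": 1.0, "x": 0.9, "y": 0.03, "z": 0.12, "ax": 0.0, "ay": -1.37, "az": 0.0}
  newtons: 20

```text
t: 4.95
ee_pos: [0.5665, -0.3973, 0.1597]
orientation: [2.939, -0.129, -0.356]
wrist_force: [3.9, 3.2, 9.7]
grip_width: 0.277
gripper_force: 19.4
```

Run:
```python
from h import *
stem();rows([lever(20.5,y) for y in (8,0,-8,-16,-17.5)])
```

```text
stem [21.59277232 15.57178709] len 0.1458939444119073 F [3.91359743 3.19874287 9.69515405] 4.95
"x":-0.03,"y":0.33,"z":0.04,"ax":0.51,"ay":-0.04,"az":-0.12
"x":-0.01,"y":0.68,"z":0.08,"ax":1.04,"ay":-0.04,"az":-0.25
"x":-0.00,"y":1.02,"z":0.16,"ax":1.58,"ay":-0.04,"az":-0.38
"x":0.01,"y":1.35,"z":0.27,"ax":2.10,"ay":-0.02,"az":-0.50
"x":0.02,"y":1.41,"z":0.30,"ax":2.20,"ay":-0.01,"az":-0.52
```

Request:
move_arm:
  deltas:
    - {"fingers": 1.0, "x": -0.02, "y": 0.33, "z": 0.03, "ax": 0.51, "ay": 0.0, "az": -0.12}
    - {"fingers": 1.0, "x": -0.01, "y": 0.68, "z": 0.08, "ax": 1.04, "ay": 0.0, "az": -0.25}
    - {"fingers": 1.0, "x": 0.0, "y": 1.02, "z": 0.16, "ax": 1.58, "ay": 0.0, "az": -0.38}
    - {"fingers": 1.0, "x": 0.01, "y": 1.35, "z": 0.27, "ax": 2.1, "ay": 0.0, "az": -0.5}
    - {"fingers": 1.0, "x": 0.02, "y": 1.41, "z": 0.28, "ax": 2.2, "ay": 0.0, "az": -0.52}
    - {"fingers": 1.0, "x": 0.02, "y": 1.43, "z": 0.28, "ax": 2.2, "ay": 0.0, "az": -0.52}
    - {"fingers": 1.0, "x": 0.02, "y": 1.43, "z": 0.28, "ax": 2.2, "ay": 0.0, "az": -0.52}
  newtons: 20

```text
t: 5.82
ee_pos: [0.5591, -0.4535, 0.1588]
orientation: [-2.903, 0.063, 0.335]
wrist_force: [1.3, 5.7, 6.2]
grip_width: 0.276
gripper_force: 19.7
```

Run:
```python
from h import *
stem()
```

```text
stem [ 19.56097657 -16.94750865] len 0.1447077316601939 F [1.28919297 5.7017317  6.21379087] 5.825
```

Request:
move_arm:
  deltas:
    - {"fingers": 1.0, "x": 0.0, "y": 0.06, "z": 0.0, "ax": 0.0, "ay": 0.0, "az": 0.0}
    - {"fingers": 1.0, "x": 0.0, "y": 0.06, "z": 0.0, "ax": 0.0, "ay": 0.0, "az": 0.0}

```text
t: 6.08
ee_pos: [0.5593, -0.454, 0.1587]
orientation: [-2.9, 0.061, 0.336]
wrist_force: [1.0, 10.8, 9.2]
grip_width: 0.273
gripper_force: 19.6
```

Run:
```python
from h import *
stem()
```

```text
stem [ 19.67672565 -17.20745513] len 0.14467610842696493 F [ 0.97213171 10.8106886   9.18020461] 6.075
```

Wall contact is confirmed: 2.4 mm commanded gave 0.5 mm of motion and 11 N. The lever is home, so I release and back off along its axis.

Request:
move_arm:
  deltas:
    - {"fingers": -0.3, "x": 0.0, "y": 0.0, "z": 0.0, "ax": 0.0, "ay": 0.0, "az": 0.0}
    - {"fingers": -0.3, "x": 0.0, "y": 0.0, "z": 0.0, "ax": 0.0, "ay": 0.0, "az": 0.0}
    - {"fingers": -0.3, "x": 0.0, "y": 0.0, "z": 0.0, "ax": 0.0, "ay": 0.0, "az": 0.0}
    - {"fingers": -0.3, "x": 0.0, "y": 0.0, "z": -0.7, "ax": 0.0, "ay": 0.0, "az": 0.0}
    - {"fingers": -0.3, "x": 0.0, "y": 0.0, "z": -1.5, "ax": 0.0, "ay": 0.0, "az": 0.0}
    - {"fingers": -0.3, "x": 0.0, "y": 0.0, "z": -2.0, "ax": 0.0, "ay": 0.0, "az": 0.0}
    - {"fingers": -0.3, "x": 0.0, "y": 0.0, "z": -2.0, "ax": 0.0, "ay": 0.0, "az": 0.0}

```text
t: 6.95
ee_pos: [0.5765, -0.476, 0.2352]
orientation: [-2.912, 0.066, 0.337]
wrist_force: [0.1, 0.5, -1.2]
grip_width: 0.647
gripper_force: 0.0
```

```bash
cat >> h.py <<'E'
def crank(deg,up=0,r=40):
    a=np.radians(deg)   # clockwise from unit front: front->left->rear->right
    p=W+U.apply([-r/1000*np.cos(a),r/1000*np.sin(a),0])+[0,0,.012+up/1000]  # grasp point at z .120
    return p,orient(np.array([0,0,1.]))
E
python3 - <<'E'
from h import *
f=imaging.grab_frame("top");cv2.imwrite("pics/top2z.png",cv2.resize(f[95:245,230:415,::-1],None,fx=4,fy=4,interpolation=cv2.INTER_CUBIC))
rows([crank(0,90),crank(0,60)]);print(crank(0)[0])
E
```

```text
"x":-0.56,"y":-5.15,"z":1.70,"ax":-1.17,"ay":1.37,"az":0.13
"x":-0.38,"y":-5.00,"z":2.41,"ax":-1.17,"ay":1.37,"az":0.13
[ 0.55308975 -0.259322    0.126     ]
```

View pics/top2z.png

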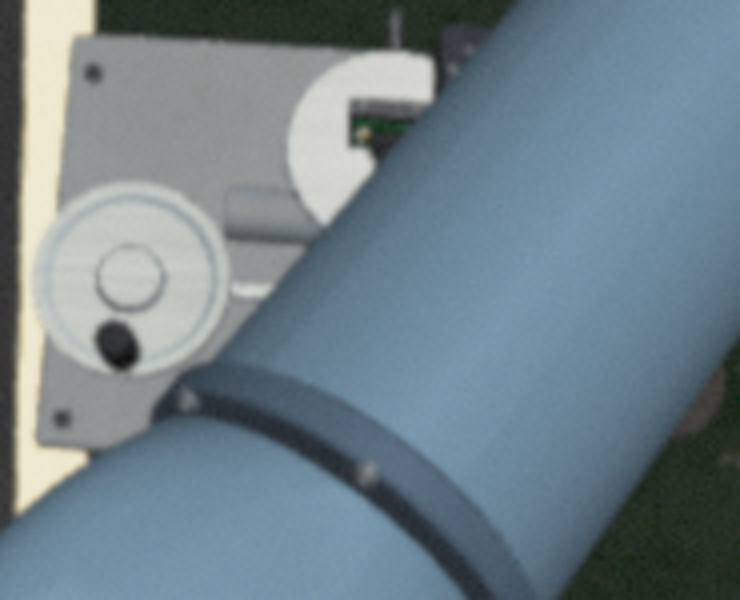

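The wheel is unmoved, with the handle at zoom px (117,345) as before; the arm hides the lever. Next I move above the handle.

Request:
move_arm:
  deltas:
    - {"fingers": -0.3, "x": -0.19, "y": -1.3, "z": 0.25, "ax": -0.3, "ay": 0.3, "az": 0.0}
    - {"fingers": -0.3, "x": -0.37, "y": -2.6, "z": 0.5, "ax": -0.6, "ay": 0.7, "az": 0.1}
    - {"fingers": -0.3, "x": -0.55, "y": -4.0, "z": 0.75, "ax": -0.9, "ay": 1.0, "az": 0.1}
    - {"fingers": -0.3, "x": -0.74, "y": -5.3, "z": 0.99, "ax": -1.17, "ay": 1.37, "az": 0.13}
    - {"fingers": -0.3, "x": -0.56, "y": -5.15, "z": 1.7, "ax": -1.17, "ay": 1.37, "az": 0.13}
    - {"fingers": -0.3, "x": -0.38, "y": -5.0, "z": 2.41, "ax": -1.17, "ay": 1.37, "az": 0.13}
    - {"fingers": -0.3, "x": -0.38, "y": -5.0, "z": 2.41, "ax": -1.17, "ay": 1.37, "az": 0.13}
    - {"fingers": -0.3, "x": -0.38, "y": -5.0, "z": 2.41, "ax": -1.17, "ay": 1.37, "az": 0.13}

```text
t: 8.0
ee_pos: [0.5533, -0.259, 0.1868]
orientation: [3.139, -0.106, 0.0]
wrist_force: [0.7, -0.0, 0.3]
grip_width: 0.652
gripper_force: 0.0
```

Run:
```python
from h import *
f=imaging.grab_frame("wrist");cv2.imwrite("pics/w3.png",f[:,:,::-1])
h=crank(0)[0];print(proj("wrist",[h+[0,0,.008],h-[0,0,.012],W-[0,0,.018],G]))
rows([crank(0,60),crank(0)])
```

```text
[[324.74293908 230.94170015]
 [324.6373518  219.11550244]
 [324.60502963 153.25495716]
 [556.20657078 231.14126276]]
"x":-0.02,"y":0.01,"z":0.03,"ax":0.01,"ay":-0.01,"az":-0.00
"x":-0.02,"y":0.00,"z":1.53,"ax":0.01,"ay":-0.01,"az":-0.00
```

View pics/w3.png

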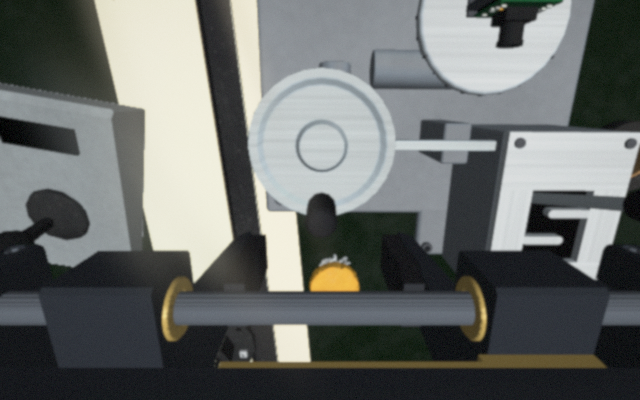

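The handle is at px (321,193–237) and the hub at (322,145), slightly ahead of the prediction. The jar lid at (334,275) is clear. I'll refine x.

Run:
```python
from h import *
h=crank(0)[0]
print(proj("wrist",[h+[-.01,0,.008],h+[.01,0,-.032],G]))
f=cv2.imread("pics/w3.png");g=f.max(2);m=(g[185:245,295:350]<60).astype(np.uint8)
n,l,s,c=cv2.connectedComponentsWithStats(m);print([list(a) for a in s if a[4]>200])
print("hub wrist",ray("wrist",[[322,146]],.096),"rim",ray("wrist",[[322,143]],.092))
t=cv2.imread("pics/top2z.png");q=cv2.HoughCircles(cv2.medianBlur(t[170:390,20:245,1],5),cv2.HOUGH_GRADIENT,1,100,param1=80,param2=25,minRadius=85,maxRadius=105);print(q)
if q is not None:
    p=q[0,0,:2]+[20,170];print(ray("top",[(p-1.5)/4+[230,95]],.092))
```

```text
[[325.85284967 246.55824087]
 [323.60190141 195.73776169]
 [556.20657078 231.14126276]]
[[np.int32(0), np.int32(0), np.int32(55), np.int32(60), np.int32(1318)], [np.int32(3), np.int32(9), np.int32(52), np.int32(51), np.int32(1982)]]
hub wrist [[ 0.59791928 -0.26059747  0.096     ]] rim [[ 0.59942505 -0.26068118  0.092     ]]
None
```

```bash
sed -i 's/W=np.array(.*,.114\])/W=np.array([.5945,-.2613,.114])/' h.py
python3 - <<'E'
from h import *
rows([crank(0,60),crank(0)])
E
```

```text
"x":0.02,"y":-0.01,"z":0.03,"ax":0.01,"ay":-0.01,"az":-0.00
"x":0.02,"y":-0.02,"z":1.53,"ax":0.01,"ay":-0.01,"az":-0.00
```

Request:
move_arm:
  deltas:
    - {"fingers": -0.3, "x": 0.02, "y": -0.02, "z": 0.5, "ax": 0.0, "ay": 0.0, "az": 0.0}
    - {"fingers": -0.3, "x": 0.02, "y": -0.02, "z": 1.0, "ax": 0.0, "ay": 0.0, "az": 0.0}
    - {"fingers": -0.3, "x": 0.02, "y": -0.02, "z": 1.5, "ax": 0.0, "ay": 0.0, "az": 0.0}
    - {"fingers": -0.3, "x": 0.02, "y": -0.02, "z": 1.5, "ax": 0.0, "ay": 0.0, "az": 0.0}
    - {"fingers": 1.0, "x": 0.02, "y": -0.02, "z": 1.5, "ax": 0.0, "ay": 0.0, "az": 0.0}
    - {"fingers": 1.0, "x": 0.02, "y": -0.02, "z": 1.5, "ax": 0.0, "ay": 0.0, "az": 0.0}
    - {"fingers": 1.0, "x": 0.02, "y": -0.02, "z": 1.5, "ax": 0.0, "ay": 0.0, "az": 0.0}
    - {"fingers": 1.0, "x": 0.02, "y": -0.02, "z": 1.5, "ax": 0.0, "ay": 0.0, "az": 0.0}
  newtons: 12

```text
t: 9.05
ee_pos: [0.5544, -0.258, 0.1268]
orientation: [3.139, -0.106, 0.001]
wrist_force: [-0.2, -0.3, 1.3]
grip_width: 0.219
gripper_force: 10.7
```

Run:
```python
from h import *
s=robot.state();print(s["ee_pos"],crank(0)[0],s["wrist_force"])
rows([crank(a) for a in range(20,181,20)],crank(0))
```

```text
[ 0.55443191 -0.25796056  0.12679231] [ 0.55458975 -0.258622    0.126     ] [-0.20899948 -0.33732033  1.28531561]
"x":0.06,"y":-0.34,"z":0.00,"ax":0.00,"ay":0.00,"az":0.00
"x":0.23,"y":-0.64,"z":0.00,"ax":0.00,"ay":0.00,"az":0.00
"x":0.50,"y":-0.87,"z":0.00,"ax":0.00,"ay":0.00,"az":0.00
"x":0.83,"y":-0.98,"z":0.00,"ax":0.00,"ay":0.00,"az":0.00
"x":1.17,"y":-0.98,"z":0.00,"ax":0.00,"ay":0.00,"az":0.00
"x":1.50,"y":-0.87,"z":0.00,"ax":0.00,"ay":0.00,"az":0.00
"x":1.77,"y":-0.64,"z":0.00,"ax":0.00,"ay":0.00,"az":0.00
"x":1.94,"y":-0.34,"z":0.00,"ax":0.00,"ay":0.00,"az":0.00
"x":2.00,"y":-0.00,"z":0.00,"ax":0.00,"ay":0.00,"az":0.00
```

Request:
move_arm:
  deltas:
    - {"fingers": 1.0, "x": 0.06, "y": -0.34, "z": 0.0, "ax": 0.0, "ay": 0.0, "az": 0.0}
    - {"fingers": 1.0, "x": 0.23, "y": -0.64, "z": 0.0, "ax": 0.0, "ay": 0.0, "az": 0.0}
    - {"fingers": 1.0, "x": 0.5, "y": -0.87, "z": 0.0, "ax": 0.0, "ay": 0.0, "az": 0.0}
    - {"fingers": 1.0, "x": 0.75, "y": -0.97, "z": 0.0, "ax": 0.0, "ay": 0.0, "az": 0.0}
    - {"fingers": 1.0, "x": 1.0, "y": -1.0, "z": 0.0, "ax": 0.0, "ay": 0.0, "az": 0.0}
    - {"fingers": 1.0, "x": 1.0, "y": -1.0, "z": 0.0, "ax": 0.0, "ay": 0.0, "az": 0.0}

```text
t: 9.8
ee_pos: [0.5986, -0.2204, 0.1267]
orientation: [3.139, -0.105, 0.004]
wrist_force: [0.7, -0.4, 4.4]
grip_width: 0.219
gripper_force: 12.0
```

Run:
```python
from h import *
s=robot.state();print(s["ee_pos"],crank(90)[0],s["wrist_force"],s["wrist_torque"])
```

```text
[ 0.598638   -0.22040115  0.12671708] [ 0.597178   -0.22138975  0.126     ] [ 0.72899971 -0.41570144  4.42303248] [-0.05082151 -0.31277434  0.02736614]
```

Request:
move_arm:
  deltas:
    - {"fingers": 1.0, "x": 0.38, "y": 0.08, "z": 0.0, "ax": 0.0, "ay": 0.0, "az": 0.0}
    - {"fingers": 1.0, "x": 0.71, "y": 0.29, "z": 0.0, "ax": 0.0, "ay": 0.0, "az": 0.0}
    - {"fingers": 1.0, "x": 0.92, "y": 0.62, "z": 0.0, "ax": 0.0, "ay": 0.0, "az": 0.0}
    - {"fingers": 1.0, "x": 1.0, "y": 1.0, "z": 0.0, "ax": 0.0, "ay": 0.0, "az": 0.0}
    - {"fingers": 1.0, "x": 0.92, "y": 1.38, "z": 0.0, "ax": 0.0, "ay": 0.0, "az": 0.0}
    - {"fingers": 1.0, "x": 0.71, "y": 1.71, "z": 0.0, "ax": 0.0, "ay": 0.0, "az": 0.0}
    - {"fingers": 1.0, "x": 0.38, "y": 1.92, "z": 0.0, "ax": 0.0, "ay": 0.0, "az": 0.0}
    - {"fingers": 1.0, "x": 0.0, "y": 2.0, "z": 0.0, "ax": 0.0, "ay": 0.0, "az": 0.0}
    - {"fingers": 1.0, "x": 0.0, "y": 2.0, "z": 0.0, "ax": 0.0, "ay": 0.0, "az": 0.0}

```text
t: 10.92
ee_pos: [0.5901, -0.3001, 0.1267]
orientation: [-3.139, 0.107, 0.002]
wrist_force: [-1.7, 0.2, 6.7]
grip_width: 0.218
gripper_force: 12.0
```

Run:
```python
from h import *
s=robot.state();print(s["ee_pos"],crank(270)[0],s["wrist_force"],s["wrist_torque"])
```

```text
[ 0.59014062 -0.30008279  0.12670424] [ 0.591822   -0.30121025  0.126     ] [-1.66579127  0.24019422  6.73474117] [0.28115677 0.29694744 0.01151856]
```

Request:
move_arm:
  deltas:
    - {"fingers": 1.0, "x": -0.38, "y": -0.08, "z": 0.0, "ax": 0.0, "ay": 0.0, "az": 0.0}
    - {"fingers": 1.0, "x": -0.71, "y": -0.29, "z": 0.0, "ax": 0.0, "ay": 0.0, "az": 0.0}
    - {"fingers": 1.0, "x": -0.92, "y": -0.62, "z": 0.0, "ax": 0.0, "ay": 0.0, "az": 0.0}
    - {"fingers": 1.0, "x": -1.0, "y": -1.0, "z": 0.0, "ax": 0.0, "ay": 0.0, "az": 0.0}
    - {"fingers": 1.0, "x": -0.92, "y": -1.38, "z": 0.0, "ax": 0.0, "ay": 0.0, "az": 0.0}
    - {"fingers": 1.0, "x": -0.71, "y": -1.71, "z": 0.0, "ax": 0.0, "ay": 0.0, "az": 0.0}
    - {"fingers": 1.0, "x": -0.38, "y": -1.92, "z": 0.0, "ax": 0.0, "ay": 0.0, "az": 0.0}
    - {"fingers": 1.0, "x": 0.0, "y": -2.0, "z": 0.0, "ax": 0.0, "ay": 0.0, "az": 0.0}
    - {"fingers": 1.0, "x": 0.38, "y": -1.92, "z": 0.0, "ax": 0.0, "ay": 0.0, "az": 0.0}
    - {"fingers": 1.0, "x": 0.71, "y": -1.71, "z": 0.0, "ax": 0.0, "ay": 0.0, "az": 0.0}

```text
t: 12.18
ee_pos: [0.6243, -0.2333, 0.1266]
orientation: [3.14, -0.104, -0.004]
wrist_force: [-6.3, -1.7, 10.7]
grip_width: 0.222
gripper_force: 12.0
```

Request:
move_arm:
  deltas:
    - {"fingers": 1.0, "x": 0.22, "y": 0.32, "z": 0.0, "ax": 0.0, "ay": 0.0, "az": 0.0}
    - {"fingers": 1.0, "x": 0.29, "y": 0.71, "z": 0.0, "ax": 0.0, "ay": 0.0, "az": 0.0}
    - {"fingers": 1.0, "x": 0.22, "y": 1.09, "z": 0.0, "ax": 0.0, "ay": 0.0, "az": 0.0}
    - {"fingers": 1.0, "x": 0.0, "y": 1.41, "z": 0.0, "ax": 0.0, "ay": 0.0, "az": 0.0}
    - {"fingers": 1.0, "x": -0.32, "y": 1.63, "z": 0.0, "ax": 0.0, "ay": 0.0, "az": 0.0}
    - {"fingers": 1.0, "x": -0.71, "y": 1.71, "z": 0.0, "ax": 0.0, "ay": 0.0, "az": 0.0}
    - {"fingers": 1.0, "x": -1.09, "y": 1.63, "z": 0.0, "ax": 0.0, "ay": 0.0, "az": 0.0}
    - {"fingers": 1.0, "x": -1.41, "y": 1.41, "z": 0.0, "ax": 0.0, "ay": 0.0, "az": 0.0}
    - {"fingers": 1.0, "x": -1.41, "y": 1.41, "z": 0.0, "ax": 0.0, "ay": 0.0, "az": 0.0}

```text
t: 13.3
ee_pos: [0.5632, -0.2852, 0.1266]
orientation: [-3.139, 0.104, 0.004]
wrist_force: [-2.3, 0.2, 8.3]
grip_width: 0.216
gripper_force: 12.0
```

Run:
```python
from h import *
s=robot.state();print(s["ee_pos"],crank(315)[0],s["wrist_force"])
rows([crank(a) for a in (335,350,360)])
```

```text
[ 0.56323282 -0.2852359   0.12664143] [ 0.56438556 -0.28762718  0.126     ] [-2.28276958  0.16242809  8.25197393]
"x":-0.17,"y":-0.23,"z":0.02,"ax":-0.00,"ay":0.01,"az":0.00
"x":-0.24,"y":-0.48,"z":0.02,"ax":-0.00,"ay":0.01,"az":0.00
"x":-0.26,"y":-0.65,"z":0.02,"ax":-0.00,"ay":0.01,"az":0.00
```

Request:
move_arm:
  deltas:
    - {"fingers": 1.0, "x": -0.17, "y": -0.24, "z": 0.0, "ax": 0.0, "ay": 0.0, "az": 0.0}
    - {"fingers": 1.0, "x": -0.24, "y": -0.48, "z": 0.0, "ax": 0.0, "ay": 0.0, "az": 0.0}
    - {"fingers": 1.0, "x": -0.26, "y": -0.65, "z": 0.0, "ax": 0.0, "ay": 0.0, "az": 0.0}
    - {"fingers": 1.0, "x": -0.26, "y": -0.65, "z": 0.0, "ax": 0.0, "ay": 0.0, "az": 0.0}
    - {"fingers": 1.0, "x": -0.26, "y": -0.65, "z": 0.0, "ax": 0.0, "ay": 0.0, "az": 0.0}
    - {"fingers": 1.0, "x": -0.26, "y": -0.65, "z": 0.0, "ax": 0.0, "ay": 0.0, "az": 0.0}

```text
t: 14.05
ee_pos: [0.5546, -0.2587, 0.1266]
orientation: [-3.139, 0.105, 0.005]
wrist_force: [-3.5, 1.5, 12.4]
grip_width: 0.223
gripper_force: 12.0
```

Request:
move_arm:
  deltas:
    - {"fingers": 1.0, "x": 0.0, "y": -0.02, "z": 0.0, "ax": 0.0, "ay": 0.0, "az": 0.0}
    - {"fingers": 1.0, "x": 0.0, "y": -0.02, "z": 0.0, "ax": 0.0, "ay": 0.0, "az": 0.0}
    - {"fingers": 0.2, "x": 0.0, "y": -0.02, "z": 0.0, "ax": 0.0, "ay": 0.0, "az": 0.0}
    - {"fingers": 0.2, "x": 0.0, "y": -0.02, "z": 0.0, "ax": 0.0, "ay": 0.0, "az": 0.0}
    - {"fingers": 0.2, "x": 0.0, "y": -0.02, "z": -0.5, "ax": 0.0, "ay": 0.0, "az": 0.0}
    - {"fingers": 0.2, "x": 0.0, "y": -0.02, "z": -1.2, "ax": 0.0, "ay": 0.0, "az": 0.0}
    - {"fingers": 0.2, "x": 0.0, "y": -0.02, "z": -2.0, "ax": 0.0, "ay": 0.0, "az": 0.0}
    - {"fingers": 0.2, "x": -1.0, "y": -0.02, "z": -3.0, "ax": 0.0, "ay": 0.0, "az": 0.0}
    - {"fingers": 0.2, "x": -2.0, "y": -0.02, "z": -3.0, "ax": 0.0, "ay": 0.0, "az": 0.0}
    - {"fingers": 0.2, "x": -2.0, "y": -0.02, "z": -3.0, "ax": 0.0, "ay": 0.0, "az": 0.0}

```text
t: 15.3
ee_pos: [0.4735, -0.2543, 0.2479]
orientation: [3.139, -0.109, -0.0]
wrist_force: [0.4, -0.6, -0.5]
grip_width: 0.401
gripper_force: 0.0
```

Run:
```python
from h import *
f=imaging.grab_frame("top")[:,:,::-1];w=imaging.grab_frame("wrist")[:,:,::-1]
cv2.imwrite("pics/end.png",np.hstack([cv2.resize(f[95:275,230:415],(400,389)),cv2.resize(w,(400,250))[:250] if 0 else cv2.copyMakeBorder(cv2.resize(w,(400,250)),0,139,0,0,0)]))
```

```text
(no output)
```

View pics/end.png

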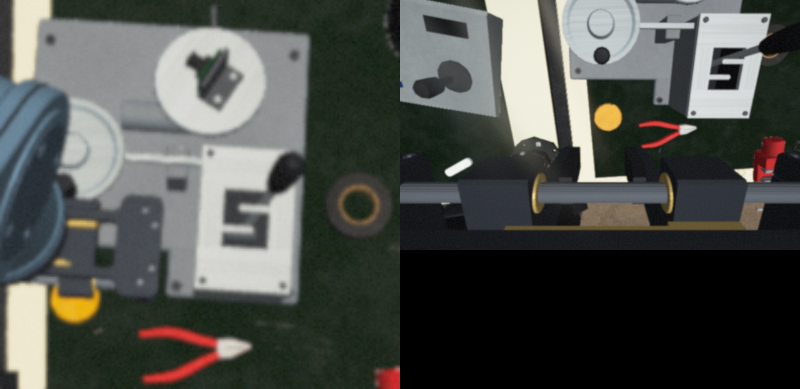

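The end view shows the board turned by about 120° and the handle back at the front of the wheel. The lever is at the rear right (left panel px 286,172), and the tape, jar and cutters are in place. One quick numeric check before I hand in.

Run:
```python
from h import *
print(proj("top",[lever(20,-17,-6)[0],lever(20,-14,-6)[0]]),"seen 362.3,174.6")
f=imaging.grab_frame("top");m=(f[160:190,348:376].max(2)<70).astype(np.uint8)
n,l,s,c=cv2.connectedComponentsWithStats(m);i=1+s[1:,4].argmax();print(c[i]+[348,160],s[i])
w=imaging.grab_frame("wrist");h=proj("wrist",[crank(0)[0],W-[0,0,.018]]);print(h)
a=h[0].astype(int);k=(w[a[1]-28:a[1]+20,a[0]-22:a[0]+22].max(2)<70).astype(np.uint8)
n,l,s,c=cv2.connectedComponentsWithStats(k);i=1+s[1:,4].argmax();print("handle",c[i]+a-[22,28],s[i])
```

```text
[[361.58224998 173.58324196]
 [359.01660409 173.21505558]] seen 362.3,174.6
[366.67226891 174.73109244] [  6   0  22  30 357]
[[324.1411613   94.22036476]
 [324.18194755  41.46941741]]
handle [323.35140562  90.89959839] [ 10  12  24  27 498]
```

```bash
python3 -c "
from bench import robot
print(robot.close_job())"
```

```text
the job is handed in; nothing more can be done
None
```

The job is handed in at about 15 s: the lever is home at the rear right end, and the handwheel has made two clockwise turns (to about 1–2° by the camera and arm readings). The tape roll, jar and cutters look unmoved.

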